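# Slide the control card under the test jig's spring clip

## Robot

A 6-joint arm with a two-finger parallel gripper is mounted at the origin on the work surface. World frame = base frame: x ahead of the robot, y to its left, z up, the work surface at z = 0. Lengths are in mm, angles in rad, forces in N, time in s.
With the tool pointing down it reaches from about 300 to 850 mm from the base axis. Payload 4.2 kg.
Tool frame: the origin (TCP) lies midway between the tips of the shut fingers; the grasp point (between the pads) lies 19 mm behind it; x points along the fingers, y is the direction in which the jaws open and shut, and the axes are right-handed (so a half turn about x gives the same grasp; the last joint's range is limited). The gripper opens to 91 mm and grips with 3 to 60 N. Pads are 32 mm wide; open, the fingers measure 118 mm over their backs; the gripper's body (76 mm by 178 mm) begins 60 mm behind the grasp point.
Start: joints at [1.15, 0.32, 1.565, -0, 1.257, -0.02], TCP at [224.343, 529.446, 213.976] pointing down, gripper open.
Joint ranges: [-3.11, 3.11], [-0.84, 2.01], [0.21, 2.61], [-1.34, 4.49], [0.05, 2.63], [-2.56, 2.56]. Speed limits (rad/s): [2.57, 2.57, 3.14, 3.14, 3.14, 3.14].

## Interface

Orientations are given as a unit quaternion [x, y, z, w].
In Python, from bench import arm, vision gives the robot as it stands.
- The arm moves only by the tool step_arm, never from a script. Its arguments are lists of equal length, an entry for each row: "grip": the opening, from 0 (shut) to 1 (fully open); "translation": the shift along the world's x, y, z in mm, a list of three; "turn": the turn, a rotation vector about the world's x, y, z in rad, a list of three. In form: {"grip": [grip, ...], "translation": [[tx, ty, tz], ...], "turn": [[wx, wy, wz], ...]}. A call has 1 to 10 rows; each row shifts and turns the pose as measured when the row begins; what a row does not reach is not made up. A row lasts 1/10 s, in which the tool goes at most 50 mm and 8.59 degrees, less where a joint would pass 70% of its speed; a pose out of reach is approached as far as the arm can. A call is refused whole if a number of a shift passes 50 or a number of a turn 0.15, either way. A call with a gripper value outside its range is refused whole. The fingers move at their own pace and stop on an object; "force" is the grip in N (left out, the last holds). Time passes only in rows, so rows that do not move let the fingers close. It gives the time, the measured TCP pose, the force and the opening at its end, in the units of the state.
- arm.observe(): the state, without advancing time (a new reading comes with each control period).
- vision.read_camera(name): name is "scene" or "top"; returns a dict with "color" (384x512x3 uint8, red, green, blue), "fovy" (degrees; the focal length in pixels is half the picture's height over the tangent of half this angle, whatever the lens; pixels are square), "cx", "cy" (the principal point, pixels), "dist" ([k1, k2, p1, p2, k3] as OpenCV has them; the pictures are not rectified), "T" (4x4, takes a point from camera to world coordinates). Camera axes: x right, y down, z forward; pixel columns grow to the right and rows downward; lengths in mm; the calibration is good to about 2 mm. A picture is of the moment at which its call begins. There is no depth.
- arm.hand_in(): hands the job in, once; it reports no verdict.
Trained networks look in a picture, given as the dict that the camera call returned (one of the last four; its "shot" number tells which), for a name from the list of things; names that differ only in an ending like _2 or _b are one class to them, and where a whole thing is asked for, a point or a joint stands for the part that bears it (a point fixed in the world has none). Each returns a list of dicts, best first, with "conf" (0 to 1); they miss things now and then, are a little off and sometimes report something else, mostly with a low value. They report only what shows in the picture. A call takes as long as a camera call. They do not tell look-alikes from the thing itself.
- vision.spot_in(query, picture): "bbox" ([left, top, width, height] in pixels, round what is visible of it).
- vision.outline_of(query, picture): "pixels" (384x512 bool, what is visible of it) and "bbox" ([left, top, width, height] in pixels, round what is visible of it).
The state is a dict: "time_s": time; "joint_pos": joint angles; "joint_velocities": joint speeds; "effort": joint torques, N m; "position": TCP position; "tool_rot": TCP orientation; "contact_force": force on the tool from outside, world axes, zero at the start; "wrist_torque": the same for the moment, N m; "grip_width": finger opening in mm.
Only numpy, scipy, OpenCV 4.12 (cv2) and the standard library are available. Lean on these libraries where they do the work, as an engineer would, in place of code of your own. Each camera call takes 0.05 s, during which the arm holds its last target. There are 200 camera calls.

## Task

Get the green control card into the test jig for its check: press the jig's red bar down with one fingertip so that the clip's dark toe rises, and keep it down while the other fingertip pushes the card along its channel under the toe until it meets the yellow stop. Then let the bar go so that the toe clamps the card, and draw clear. Do not pick the card up, and leave the loose parts around the jig where they are.

Things in the scene. Friction and masses are not known exactly. Their poses are not given: they have to be found in the camera images.
- jig: Fixed test jig: grey plate 240 x 120 x 12 mm (x -155 to +85, y -63 to +57 mm in its frame). Origin on the bench surface, x along the channel in the pushing direction, z up. Channel floor z = 12 mm, middle line y = -25 mm, 52 mm wide between rails 5 mm high. Clip pivot along x at y = +5, z = 30 mm, lugs from x = -32 to +64 mm, up to z = 38 mm; behind them only the low rail parts bar and channel.
- home (a point): Fixed point on the jig, on the near face of the 14 mm high yellow stop at card-top height (x = +70, y = -25, z = 20 mm in the jig's frame): card_front comes here when the card is fully home.
- card: Green card with aluminium back, 110 x 50 x 8 mm, about 0.12 kg, loose in the channel. Origin: centre of its underside, x to its front (brass contacts), z up. A terminal block 14 x 44 x 18 mm high stands flush along its rear edge: rear face 26 mm high, top 38 mm above the bench. At the start its front is 48 to 75 mm short of the stop, outside the toe, which will cross only the flat front half.
- card_front (a point): Middle of the card's front edge, at its upper face.
- card_push (a point): Middle of the card's rear face, 17 mm above its underside: push here, in the jig's +x direction.
- clip (a joint): Angle of the spring clip, a rocker, in rad: 0 free (toe down, lower edge 16 mm above the bench, 4 mm below the card's top: it blocks the card), grows as the red bar is pressed, end stop 0.45. The card passes freely from about 0.25; it rests at about 0.16 on the card. About 3 N at the bar's middle line starts it, 6 N at 0.4; it springs shut when the bar is let go.
- bar_near (a point): End of the red press bar at the start of the channel, middle of its upper face; turns with the clip. The bar is a flat strip along the jig's x (-150 to +51 mm), 36 mm wide (y = +12 to +48 mm), upper face 33 mm above the bench when free; its middle line (25 mm from the pivot) sinks to about 23 mm at 0.4 rad. A fingertip can slide along it while pressing.
- bar_far (a point): The other end of the bar's middle line, on its upper face.
- toe (a point): Middle of the lower edge of the toe's near face, where the card would strike it (x = +30, y = -25 mm in the jig's frame); the toe is a dark steel block 16 mm long in x, 14 mm wide, on a steel arm.
- capacitor: Bystander: blue can, 34 mm across, 50 mm high, standing; origin at the centre of its underside.
- relay: Bystander: orange relay with black top, 30 x 30 x 40 mm, standing; origin at the centre of its underside.
- screwdriver: Bystander: screwdriver 160 mm long lying on the bench; x along it.
- heatsink: Bystander: finned aluminium heat sink 60 x 50 x 32 mm; origin at the centre of its underside.
- fuse: Bystander: white fuse block 60 x 20 x 20 mm with copper ends; origin at the centre of its underside.
- plug: Bystander: small green terminal plug 30 x 16 x 18 mm; origin at the centre of its underside.
Not all that is in view belongs to the job. Leave any orange or purple look-alike of the card alone.

How it is judged (in metres and radians):
On the way, in this order (a step that is already met when the one before it is completed fails the run):
1. a finger holds the bar down (clip at 0.20 rad or more) while the card is still outside the toe (contact force between the fingers and clip above 0.5 N and value of joint clip above 0.2 rad and x of card_front in the frame of jig below 0.029 m), for 0.1 s.
2. the card is within 4 mm of the stop with the bar still held down by a finger (contact force between the fingers and clip above 0.5 N and value of joint clip above 0.19 rad and x of card_front in the frame of jig above 0.066 m), for 0.1 s.
At the end, for the whole second after the job is handed in: The card lies flat in the channel, its front edge within 4 mm of the yellow stop, at rest; the bar is let go and the toe presses on the card (clip between 0.10 and 0.23 rad); every loose bystander is within 20 mm of its start (x of card_front in the frame of jig above 0.066 m and angle between card's own z axis and vertical below 0.06 rad and z of card in the frame of jig below 0.015 m and angle between the x axis of card and the x axis of jig, either way round below 0.06 rad and value of joint clip between 0.1 and 0.23 rad and contact force between clip and card above 0.5 N and linear speed of card below 0.01 m/s and not (distance of any of capacitor, relay, screwdriver, heatsink, fuse, plug from where it was at the start of the episode above 0.02 m)); the robot touches nothing.
It fails at once if the card is lifted (8 mm or more off the channel floor) (z of card in the frame of jig above 0.02 m).
It fails at once if the card is tipped by more than 0.25 rad (angle between card's own z axis and vertical above 0.25 rad).
It fails at once if a bystander is moved by more than 20 mm (distance of any of capacitor, relay, screwdriver, heatsink, fuse, plug from where it was at the start of the episode above 0.02 m).
It also fails if it takes over 38 s, if anything falls off the work surface, if the arm or the gripper's body presses on something with over 40 N, if the wrist force passes 120 N, or if a joint passes its speed limit or range.

## Working session

There is one attempt and no reset: what is moved stays moved. The work goes in short steps, Python scripts to look and compute and a tool call to move; the robot and the scene stay as the last step left them, time stands still between calls to the robot, and variables do not carry over. Pictures are saved under pics/ and viewed, about 8 in all and at most 12, crops included, and the job is handed in when it is done.

Besides the shell and the picture viewer there is one more tool, called after "Request:" as a command line: name --argument value ..., lists and objects as JSON in quotes. step_arm: Moves the arm, as the interface text tells. Its arguments: {"type":"object","properties":{"grip":{"type":"array"},"translation":{"type":"array"},"turn":{"type":"array"},"force":{"type":"number"}},"required":["grip","translation","turn"]}

```bash
mkdir -p pics; cat > h.py <<'E'
import numpy as np, cv2
from bench import arm, vision
def K(p):
    f=p["color"].shape[0]/2/np.tan(np.radians(p["fovy"])/2)
    return np.array([[f,0,p["cx"]],[0,f,p["cy"]],[0,0,1.]])
def ray(p,uv):
    n=cv2.undistortPoints(np.array([[uv]],float),K(p),np.array(p["dist"],float))[0,0]
    T=np.array(p["T"]);return T[:3,3],T[:3,:3]@np.array([n[0],n[1],1])
def atz(p,uv,z):
    o,d=ray(p,uv);return o+d*(z-o[2])/d[2]
def proj(p,X):
    T=np.linalg.inv(np.array(p["T"]));r=cv2.Rodrigues(T[:3,:3])[0]
    return cv2.projectPoints(np.array(X,float).reshape(-1,1,3),r,T[:3,3],K(p),np.array(p["dist"],float))[0][:,0]
def save(p,n,crop=None,s=1):
    im=p["color"][:,:,::-1]
    if crop: x,y,w,h=crop; im=im[y:y+h,x:x+w]
    cv2.imwrite("pics/"+n,cv2.resize(im,None,fx=s,fy=s,interpolation=cv2.INTER_CUBIC))
E
python3 - <<'E'
from h import *
print(arm.observe())
for c in("top","scene"):
    p=vision.read_camera(c);save(p,c+"0.png",None,1.5);print(c,np.round(p["T"],2).tolist(),p["fovy"])
    for q in("jig","card","clip","toe","bar_near"):
        for d in vision.spot_in(q,p)[:3]:print(q,d)
E
```

```text
{'time_s': 0.0, 'joint_pos': array([ 1.14998519e+00,  3.20283192e-01,  1.56567575e+00, -4.66687584e-05,
        1.25743077e+00, -1.99867576e-02]), 'joint_velocities': array([-0.00036871, -0.0016684 ,  0.00030033, -0.00047807,  0.00138177,
        0.00059482]), 'effort': array([-6.81897618e-04, -4.12478936e+01, -2.31966662e+01,  7.25296210e-02,
        4.58408170e-02, -1.55895227e-04]), 'position': array([224.1460181 , 528.94892453, 213.12657951]), 'tool_rot': array([ 0.1401376 ,  0.69307808, -0.14138444,  0.69283091]), 'contact_force': array([-1.0803141 ,  0.56336492,  0.20443856]), 'wrist_torque': array([ 0.06614216, -0.02443235,  0.01080452]), 'grip_width': 91.10955483717154}
top [[-0.02, -0.99, 0.15, 510.29], [-1.0, 0.02, 0.01, 63.68], [-0.01, -0.15, -0.99, 771.96], [0.0, 0.0, 0.0, 1.0]] 55.179611418300006
jig {'bbox': [191.0, 135.5, 97.0, 127.9], 'conf': 0.95}
card {'bbox': [316.5, 196.8, 50.4, 54.2], 'conf': 0.89}
card {'bbox': [230.3, 288.9, 59.6, 41.6], 'conf': 0.83}
card {'bbox': [232.3, 170.3, 40.7, 55.4], 'conf': 0.61}
clip {'bbox': [205.7, 155.4, 47.9, 98.9], 'conf': 0.66}
toe {'bbox': [200.5, 155.1, 50.6, 101.6], 'conf': 0.9}
toe {'bbox': [193.4, 133.3, 97.4, 130.9], 'conf': 0.49}
bar_near {'bbox': [202.9, 154.4, 49.3, 105.1], 'conf': 0.89}
scene [[0.16, 0.84, -0.51, 1074.36], [0.99, -0.13, 0.09, -33.04], [0.01, -0.52, -0.85, 804.74], [0.0, 0.0, 0.0, 1.0]] 42.770299988378056
jig {'bbox': [234.8, 141.8, 122.8, 126.7], 'conf': 0.76}
jig {'bbox': [231.5, 215.8, 19.9, 23.5], 'conf': 0.3}
card {'bbox': [256.0, 165.9, 51.6, 62.2], 'conf': 0.82}
card {'bbox': [152.8, 161.6, 55.6, 52.2], 'conf': 0.72}
card {'bbox': [163.7, 248.5, 56.9, 65.9], 'conf': 0.68}
clip {'bbox': [269.1, 142.7, 72.1, 97.1], 'conf': 0.82}
toe {'bbox': [269.2, 145.0, 73.7, 91.9], 'conf': 0.78}
bar_near {'bbox': [268.5, 139.9, 73.5, 99.7], 'conf': 0.75}
```

View pics/top0.png

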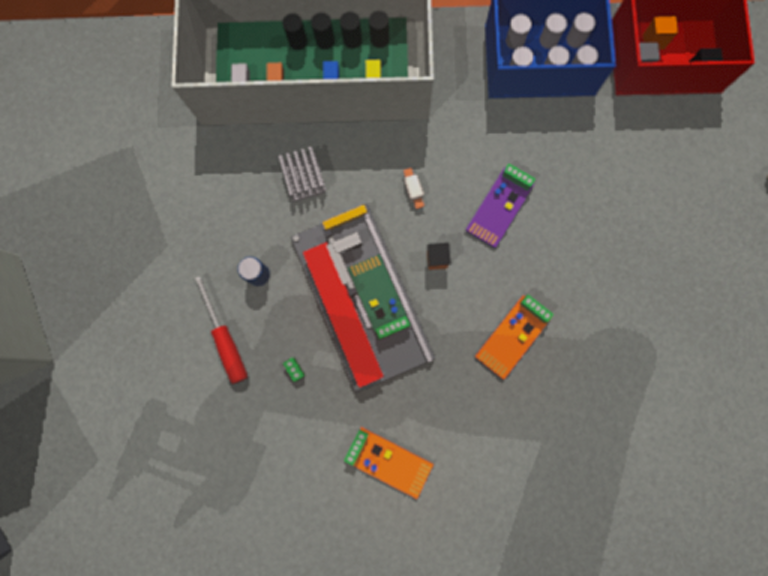

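```bash
python3 - <<'E'
import cv2
im=cv2.imread("pics/scene0.png");c=im[180:430,310:570]
cv2.imwrite("pics/sc1.png",cv2.resize(c,None,fx=2.3,fy=2.3,interpolation=cv2.INTER_CUBIC))
im=cv2.imread("pics/top0.png");c=im[190:410,270:450]
cv2.imwrite("pics/tc1.png",cv2.resize(c,None,fx=2.7,fy=2.7,interpolation=cv2.INTER_CUBIC))
E
```

```text
(no output)
```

View pics/tc1.png

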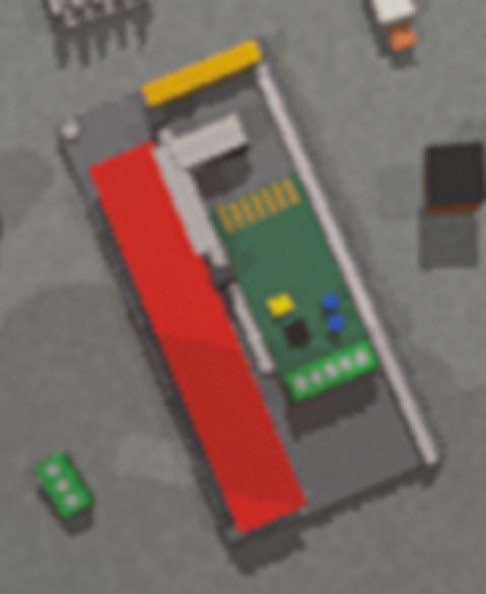

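View pics/sc1.png

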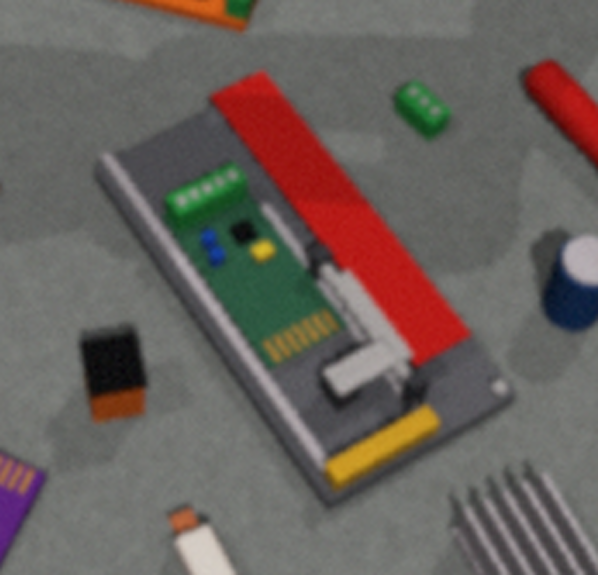

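Top view: the jig is at about px (190–290, 135–263), red bar on its left, yellow stop at the upper end, green card in the channel with its terminal block toward the robot. The orange and purple cards are look-alikes. Next I fit the jig pose from corners read in both crops.

```bash
cat > fit.py <<'E'
from h import *
from scipy.optimize import least_squares
tc=lambda u,v:((u/2.7+270)/1.5,(v/2.7+190)/1.5)
sc=lambda u,v:((u/2.3+310)/1.5,(v/2.3+180)/1.5)
A=[((51,48,33),tc(90,170)),((51,12,33),tc(153,142)),((-150,48,33),tc(238,532)),((-150,12,33),tc(305,500)),((85,57,12),tc(62,132)),((-155,-60,17),tc(435,460))]
B=[((51,48,33),sc(470,330)),((51,12,33),sc(413,362)),((-150,12,33),sc(212,97)),((-150,48,33),sc(265,72)),((85,57,12),sc(512,398)),((85,-63,12),sc(330,503)),((-155,-60,17),sc(100,157))]
pt=vision.read_camera("top");ps=vision.read_camera("scene")
R=lambda a:np.array([[np.cos(a),-np.sin(a),0],[np.sin(a),np.cos(a),0],[0,0,1]])
def w(x,q):return np.array(q,float)@R(x[2]).T+[x[0],x[1],0]
def run(sets):
    f=lambda x:np.concatenate([(proj(p,w(x,[a for a,_ in S]))-[b for _,b in S]).ravel() for p,S in sets])
    return least_squares(f,[550,80,.4],loss="soft_l1",x_scale=[10,10,.1])
for n,s in(("top",[(pt,A)]),("scene",[(ps,B)]),("both",[(pt,A),(ps,B)])):
    r=run(s);print(n,np.round(r.x,3),np.round(r.fun,1).tolist())
x=r.x;np.save("jig.npy",x)
def tojig(P):return (np.array(P)-[x[0],x[1],0])@R(x[2])
for nm,p,uv,z in(("front t",pt,tc(258,193),20),("rear t",pt,tc(338,360),38),("rear top edge back t",pt,tc(338,378),38),("front s",ps,sc(303,348),20),("rear s",ps,sc(205,180),38)):
    print(nm,np.round(tojig(atz(p,uv,z)),1))
from scipy.spatial.transform import Rotation as Ro
o=arm.observe();M=Ro.from_quat(o["tool_rot"]).as_matrix();print("tool axes\n",M.round(3))
print("yaw of tool y",np.arctan2(M[1,1],M[0,1]),"jig y",x[2]+np.pi/2)
for c in(-125,):print("target",c,w(x,[c,5,0]))
E
python3 fit.py
```

```text
top [6.53773e+02 1.29490e+02 3.77000e-01] [-0.4, -0.7, 0.2, -0.4, -0.0, 1.0, 0.2, 1.8, -1.6, -1.8, 1.8, 0.1]
scene [6.54861e+02 1.30157e+02 3.77000e-01] [0.4, 1.2, 0.5, 1.0, -0.2, -0.8, -0.0, -0.9, 1.3, -1.0, -1.1, 0.1, -0.8, 0.0]
both [6.54415e+02 1.29901e+02 3.77000e-01] [-0.6, -1.0, -0.0, -0.7, -0.2, 0.7, -0.0, 1.5, -1.8, -2.1, 1.6, -0.2, 0.2, 1.0, 0.3, 0.8, -0.4, -0.9, -0.2, -1.1, 1.1, -1.2, -1.3, -0.1, -1.0, -0.1]
front t [  6.9 -27.   20. ]
rear t [-90.5 -30.9  38. ]
rear top edge back t [-98.7 -27.4  38. ]
front s [  8.2 -27.4  20. ]
rear s [-98.6 -23.2  38. ]
tool axes
 [[ 0.     0.39   0.921]
 [ 0.     0.921 -0.39 ]
 [-1.     0.     0.   ]]
yaw of tool y 1.170023721331174 jig y 1.948039661280476
target -125 [536.36239023  88.50475163   0.        ]
```

Request:
step_arm --grip '[0.505, 0.505, 0.505, 0.505, 0.505, 0.505, 0.505, 0.505, 0.505, 0.505]' --translation '[[22, -32, 0], [22, -32, 0], [22, -32, 0], [22, -32, 0], [22, -32, 0], [22, -32, 0], [22, -32, 0], [22, -32, 0], [22, -32, 0], [22, -32, 0]]' --turn '[[0, 0, 0.08], [0, 0, 0.08], [0, 0, 0.08], [0, 0, 0.08], [0, 0, 0.08], [0, 0, 0.08], [0, 0, 0.08], [0, 0, 0.08], [0, 0, 0.08], [0, 0, 0.08]]'

```text
time_s: 1.7
position: [448.6, 201.5, 214.8]
tool_rot: [-0.153, 0.689, 0.156, 0.691]
contact_force: [0.3, 0.1, 0.9]
grip_width: 46.0
```

Request:
step_arm --grip '[0.505, 0.505, 0.505, 0.505, 0.505, 0.505]' --translation '[[21, -29, -20], [21, -29, -30], [21, -29, -35], [20, -28, -35], [0, 0, -20], [0, 0, 0]]' --turn '[[0, 0, -0.03], [0, 0, -0.03], [0, 0, 0], [0, 0, 0], [0, 0, 0], [0, 0, 0]]'

```text
time_s: 2.3
position: [538.7, 78.1, 73.7]
tool_rot: [-0.13, 0.69, 0.133, 0.699]
contact_force: [-1.3, 0.3, 0.9]
grip_width: 45.9
```

```bash
cat > st.py <<'E'
from h import *
from scipy.spatial.transform import Rotation as Ro
x=np.load("jig.npy");o=arm.observe();M=Ro.from_quat(o["tool_rot"]).as_matrix()
c,s=np.cos(x[2]),np.sin(x[2]);d=o["position"][:2]-x[:2]
print("t",o["time_s"],"tcp in jig",np.round([c*d[0]+s*d[1],-s*d[0]+c*d[1],o["position"][2]],1),"yaw err",round(np.arctan2(M[1,1],M[0,1])-x[2]-np.pi/2,3),"tilt",M[:,0].round(3),"F",o["contact_force"].round(1),"w",o["grip_width"])
E
python3 st.py; python3 - <<'E'
from h import *
p=vision.read_camera("scene");save(p,"s2.png",(190,110,200,170),3.5)
E
```

```text
t 2.3 tcp in jig [-126.7   -5.5   73.7] yaw err -0.003 tilt [ 0.012  0.007 -1.   ] F [-1.3  0.3  0.9] w 45.89549684631254
```

View pics/s2.png

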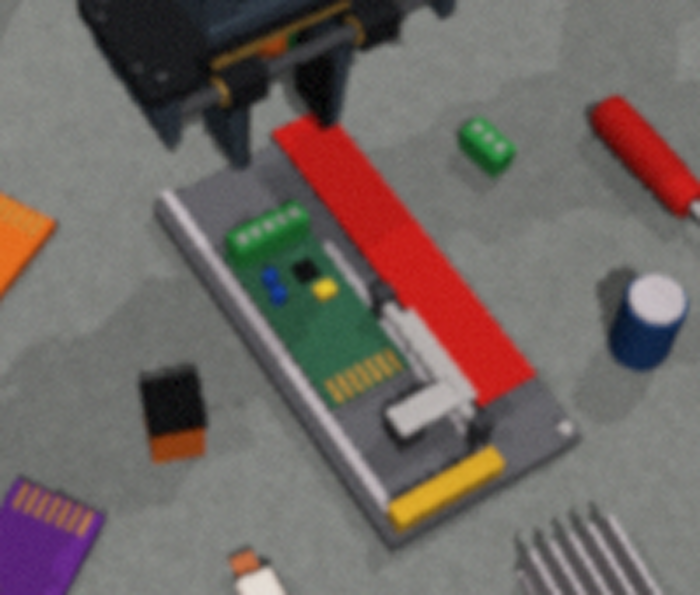

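The view shows both fingertips above the near end of the jig, behind the card's terminal block. I correct the sideways offset by about 10 mm and come down.

Request:
step_arm --grip '[0.505, 0.505, 0.505, 0.505]' --translation '[[-4, 5, -10], [-3, 4, -10], [0, 0, -8], [0, 0, 0]]' --turn '[[0, 0, 0], [0, 0, 0], [0, 0, 0], [0, 0, 0]]'

```text
time_s: 2.75
position: [533.7, 90.6, 49.1]
tool_rot: [-0.131, 0.686, 0.134, 0.703]
contact_force: [-0.2, -0.2, 0.5]
grip_width: 46.2
```

```bash
python3 st.py; python3 - <<'E'
from h import *
p=vision.read_camera("scene");save(p,"s3.png",(200,110,160,130),4.5)
E
```

```text
t 2.75 tcp in jig [-126.7    7.9   49.1] yaw err 0.001 tilt [ 0.022  0.009 -1.   ] F [-0.2 -0.2  0.5] w 46.17892732717186
```

View pics/s3.png

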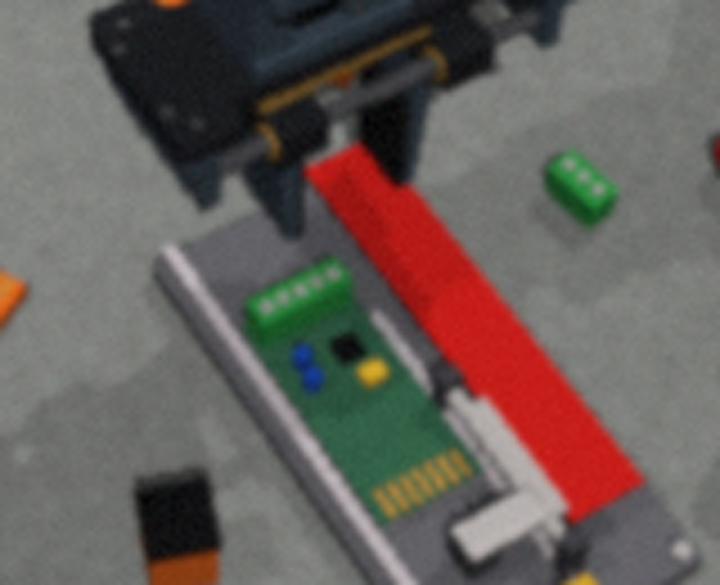

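Request:
step_arm --grip '[0.505, 0.505, 0.505, 0.505, 0.505, 0.505]' --translation '[[0, -3, -4], [0, 0, -5], [0, 0, -4], [0, 0, -4], [0, 0, -4], [0, 0, -2]]' --turn '[[-0.009, 0.022, 0], [0, 0, 0], [0, 0, 0], [0, 0, 0], [0, 0, 0], [0, 0, 0]]'

```text
time_s: 3.4
position: [535.8, 87.9, 26.8]
tool_rot: [-0.133, 0.693, 0.133, 0.696]
contact_force: [-0.4, -1.7, 4.9]
grip_width: 46.0
```

```bash
python3 st.py
```

```text
t 3.4 tcp in jig [-125.8    4.7   26.8] yaw err 0.001 tilt [ 0.003 -0.    -1.   ] F [-0.4 -1.7  4.9] w 46.044125611928834
```

Request:
step_arm --grip '[0.505, 0.505, 0.505]' --translation '[[0, 0, -2], [0, 0, -1], [0, 0, 0]]' --turn '[[0, 0, 0], [0, 0, 0], [0, 0, 0]]'

```text
time_s: 3.7
position: [536.0, 87.5, 24.3]
tool_rot: [-0.133, 0.693, 0.132, 0.696]
contact_force: [-2.4, 1.1, 3.6]
grip_width: 45.9
```

```bash
python3 st.py; python3 - <<'E'
from h import *
p=vision.read_camera("scene");save(p,"s4.png",(200,110,160,130),4.5)
E
```

```text
t 3.7 tcp in jig [-125.7    4.2   24.3] yaw err 0.001 tilt [ 0.004 -0.001 -1.   ] F [-2.4  1.1  3.6] w 45.87128987906699
```

View pics/s4.png

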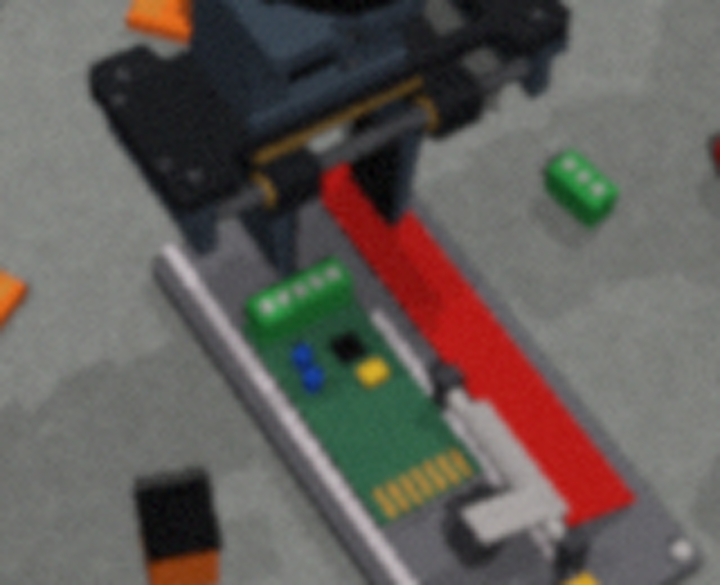

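The bar is down and the toe stands clear, with the card still outside it. Now I push along the jig's +x direction.

Request:
step_arm --grip '[0.505, 0.505, 0.505, 0.505, 0.505, 0.505, 0.505, 0.505, 0.505, 0.505]' --translation '[[3.7, 1.5, 0], [3.7, 1.5, 0], [3.7, 1.5, 0], [3.7, 1.5, 0], [3.7, 1.5, 0], [3.7, 1.5, 0], [3.7, 1.5, 0], [3.7, 1.5, 0], [3.7, 1.5, 0], [0, 0, 0]]' --turn '[[0, 0, 0], [0, 0, 0], [0, 0, 0], [0, 0, 0], [0, 0, 0], [0, 0, 0], [0, 0, 0], [0, 0, 0], [0, 0, 0], [0, 0, 0]]'

```text
time_s: 4.75
position: [560.3, 100.3, 22.6]
tool_rot: [-0.133, 0.702, 0.133, 0.687]
contact_force: [-2.4, 0.4, 5.2]
grip_width: 46.0
```

```bash
python3 st.py
```

```text
t 4.75 tcp in jig [-98.4   7.2  22.6] yaw err 0.002 tilt [-0.021 -0.005 -1.   ] F [-2.4  0.4  5.2] w 45.994257584964714
```

Request:
step_arm --grip '[0.505, 0.505, 0.505, 0.505, 0.505, 0.505, 0.505, 0.505]' --translation '[[4.2, 0.4, 0.7], [4.2, 0.4, 0.7], [4.0, 1.0, 0.2], [4.0, 1.2, 0.2], [4.0, 1.2, 0.2], [4.0, 1.2, 0.2], [4.0, 1.2, 0.2], [0, 0, 0]]' --turn '[[0.003, -0.012, 0], [0.002, -0.012, 0], [0, -0.003, 0], [0, -0.003, 0], [0, -0.003, 0], [0, -0.003, 0], [0, -0.003, 0], [0, 0, 0]]'

```text
time_s: 5.55
position: [588.1, 108.2, 24.3]
tool_rot: [-0.134, 0.689, 0.132, 0.7]
contact_force: [-3.8, 1.3, 4.6]
grip_width: 46.1
```

```bash
python3 st.py; python3 - <<'E'
from h import *
p=vision.read_camera("scene");save(p,"s5.png",(200,110,160,130),4.5)
E
```

```text
t 5.55 tcp in jig [-69.7   4.2  24.3] yaw err 0.001 tilt [ 0.015  0.001 -1.   ] F [-3.8  1.3  4.6] w 46.10991368834156
```

View pics/s5.png

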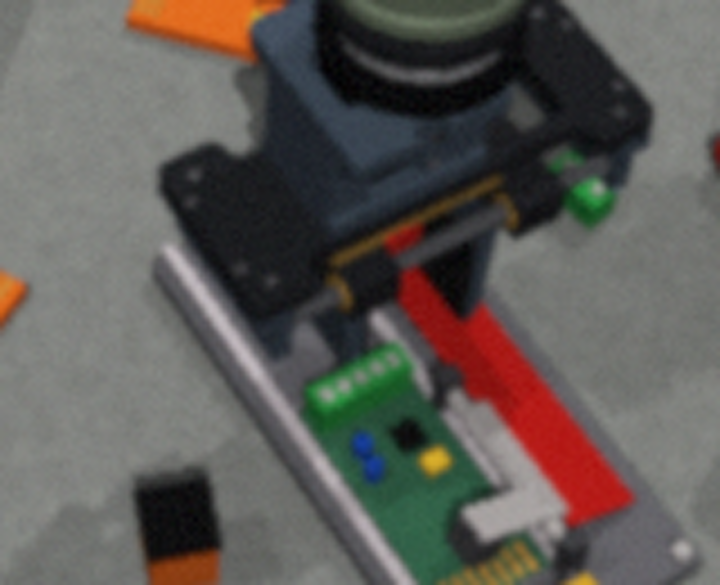

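The card's front has passed under the raised toe, with about 14 mm still to go.

Request:
step_arm --grip '[0.505, 0.505, 0.505, 0.505, 0.505]' --translation '[[3.5, 1.2, 0], [3.5, 1.2, 0], [3.0, 1.2, 0], [2.0, 0.8, 0], [1.0, 0.4, 0]]' --turn '[[0, 0.008, 0], [0, 0.004, 0], [0, 0, 0], [0, 0, 0], [0, 0, 0]]'

```text
time_s: 6.1
position: [599.5, 112.6, 24.6]
tool_rot: [-0.133, 0.695, 0.133, 0.694]
contact_force: [-5.5, -0.2, 4.8]
grip_width: 46.4
```

```bash
python3 st.py
```

```text
t 6.1 tcp in jig [-57.4   4.1  24.6] yaw err 0.001 tilt [-0.002  0.    -1.   ] F [-5.5 -0.2  4.8] w 46.411243563546115
```

Request:
step_arm --grip '[0.505, 0.505, 0.505]' --translation '[[1.5, 0.6, 0], [1.5, 0.6, 0], [1.5, 0.6, 0]]' --turn '[[0, 0, 0], [0, 0, 0], [0, 0, 0]]'

```text
time_s: 6.4
position: [599.9, 112.8, 24.8]
tool_rot: [-0.133, 0.699, 0.133, 0.69]
contact_force: [-7.9, -0.7, 7.6]
grip_width: 46.0
```

```bash
python3 st.py; python3 - <<'E'
from h import *
p=vision.read_camera("scene");save(p,"s6.png",(250,150,110,110),5)
E
```

```text
t 6.4 tcp in jig [-57.    4.2  24.8] yaw err 0.001 tilt [-0.012 -0.003 -1.   ] F [-7.9 -0.7  7.6] w 45.98882382349759
```

View pics/s6.png

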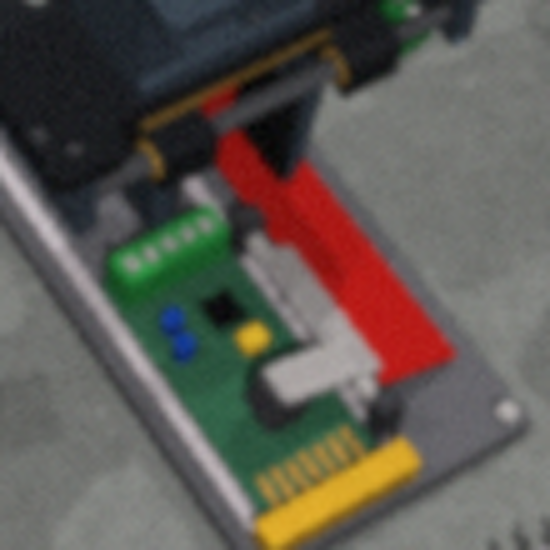

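The contacts meet the yellow stop and the arm has stalled. One firmer push will confirm it.

Request:
step_arm --grip '[0.505, 0.505, 0.505]' --translation '[[3, 1.2, 0], [3.5, 1.4, 0], [3.5, 1.4, 0]]' --turn '[[0, -0.01, 0], [0, 0, 0], [0, 0, 0]]'

```text
time_s: 6.75
position: [599.9, 112.8, 24.9]
tool_rot: [-0.134, 0.704, 0.131, 0.685]
contact_force: [-12.5, -3.2, 11.2]
grip_width: 46.2
```

```bash
python3 st.py
```

```text
t 6.75 tcp in jig [-57.    4.2  24.9] yaw err -0.0 tilt [-0.025 -0.01  -1.   ] F [-12.5  -3.2  11.2] w 46.206123863382786
```

It is firmly stalled at the stop. Now I back off a few mm with the bar still held, then lift.

Request:
step_arm --grip '[0.505, 0.505, 0.505, 0.505, 0.505, 0.505, 0.505, 0.505, 0.505]' --translation '[[-3, -1.2, 0], [-3, -1.2, 0], [-2, -0.8, 0], [0, 0, 3], [0, 0, 5], [0, 0, 8], [0, 0, 20], [0, 0, 40], [0, 0, 40]]' --turn '[[0, 0, 0], [0, 0, 0], [0, 0, 0], [0, 0, 0], [0, 0, 0], [0, 0, 0], [0, 0, 0], [0, 0, 0], [0, 0, 0]]'

```text
time_s: 7.65
position: [594.6, 108.3, 140.0]
tool_rot: [-0.135, 0.703, 0.129, 0.686]
contact_force: [1.0, -0.6, 0.7]
grip_width: 46.0
```

Request:
step_arm --grip '[0.505, 0.505, 0.505, 0.505, 0.505, 0.505]' --translation '[[-40, -15, 20], [-40, -15, 20], [-40, -15, 0], [-40, -15, 0], [0, 0, 0], [0, 0, 0]]' --turn '[[0, 0, 0], [0, 0, 0], [0, 0, 0], [0, 0, 0], [0, 0, 0], [0, 0, 0]]'

```text
time_s: 8.25
position: [433.3, 43.9, 189.0]
tool_rot: [-0.138, 0.698, 0.127, 0.691]
contact_force: [0.4, -0.2, 0.2]
grip_width: 46.2
```

```bash
python3 st.py; python3 - <<'E'
from h import *
p=vision.read_camera("scene");save(p,"s7.png",(190,110,190,160),4)
x=np.load("jig.npy");R=np.array([[np.cos(x[2]),-np.sin(x[2]),0],[np.sin(x[2]),np.cos(x[2]),0],[0,0,1]])
w=lambda q:np.array(q,float)@R.T+[x[0],x[1],0]
for n,q in(("rear top if home",[-40,-25,38]),("block front top",[-26,-25,38]),("front",[70,-25,20])):print(n,((proj(p,w(q))[0]-[190,110])*4).round(0))
E
```

```text
t 8.25 tcp in jig [-237.2    1.5  189. ] yaw err -0.001 tilt [-0.007 -0.017 -1.   ] F [ 0.4 -0.2  0.2] w 46.24539811810117
rear top if home [368. 342.]
block front top [384. 365.]
front [499. 548.]
```

View pics/s7.png

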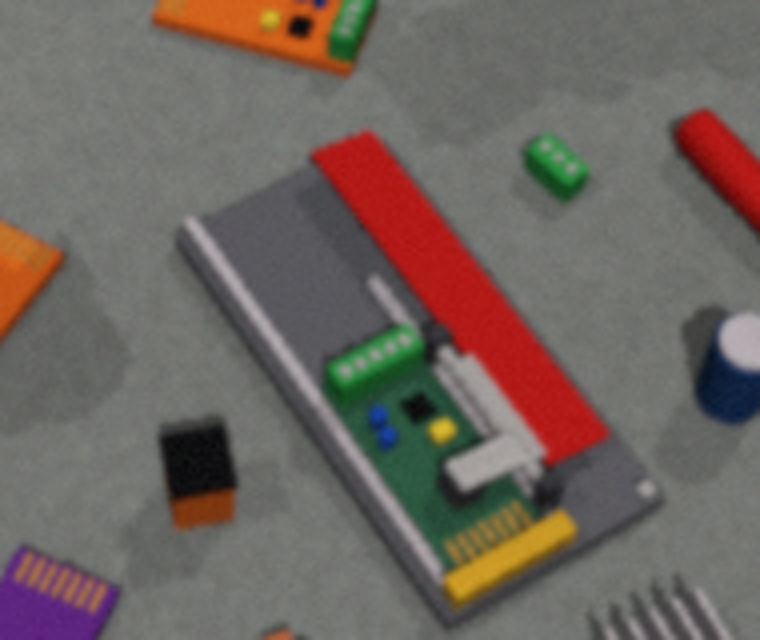

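The last picture shows the card against the yellow stop, the toe down on it, and the plug, screwdriver, capacitor and relay where they were. The block's rear edge agrees with the predicted home position (368, 342) to about 5 enlarged pixels. Handing in.

```bash
python3 -c "
from bench import arm
print(arm.hand_in())"
```

```text
the job is handed in; nothing more can be done
None
```

I pressed the bar with one fingertip and pushed the card under the raised toe with the other until it met the yellow stop. I then backed off a few mm, let the bar spring up and drew clear. The job was handed in after about 8 s of robot time; no verdict was reported.

**At the stop:** the arm stalled. Commands of about 15 mm in all moved it less than 0.5 mm, and the push force rose to about 12 N. From the fingertip position, I put the card's front edge at about x = 69 mm in the jig's frame; the pass limit is 66 mm.

**Last picture, taken before the hand-in:**
- The card's contacts are against the yellow stop, and its rear edge is within about 5 pixels (in the 4x enlarged crop) of where it should be when fully home.
- The toe is down on the card.
- The plug, capacitor, relay and the part of the screwdriver in view look unmoved. The heat sink and fuse are mostly outside the crop, but the arm never went near them.
- The tool was clear of the jig, with no contact force.

**Not measured:** I judged the clip angle and the clamping force only from the picture.

**Small errors on the way:** the arm overshot sideways by about 10 mm on the approach and drifted a few mm with a slight tilt (about 0.02 rad) while pushing. I corrected both. No check failed or disagreed with another.

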